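Select fast speed past the slow notch, then start

TASK

Two speed-selector units stand on the bench. On the one with the red handle, push the lever away from its start button, out of off and past the slow notch, until it is fully home at the fast stop; then press the green start button of that same unit and let it come back up. Only push, and gently: do not grip the handle, do not press start before the lever is at fast, and leave the blue-handled unit and the loose things on the bench alone.

Things in the scene. Friction and masses are not known exactly. Their poses are not given: they have to be found in the camera images.
- red_unit: Speed-selector unit with the red handle, fixed: grey box 180 (own x) x 60 (y), 55 high, on a 200 x 68 mm foot plate. Origin on the bench surface straight below the lever's pivot; the box spans own x -105 to +75 mm. Own +x is the way the lever is pushed, z up. A round metal quadrant, 42 mm wide, rises to 87 mm above the bench round the pivot
- red_lever (a joint): Lever angle in rad about the unit's own +y through the pivot, 45 mm above the bench. 0 = off (leaning 0.5 to own -x, towards the button), 0.5 = slow notch (upright), 1.0 = fast, the end stop (leaning 0.5 to own +x). Detents hold all three; pushing over a hump takes about 5 N at the handle; over 30 N of push or squeeze is too much. Past 0.8 the detent draws it on to the fast stop
- red_grip (a point): Centre of the red cross-bar handle at the lever's top: cylinder 18 mm across, 40 mm long along the unit's y, 105 mm from the pivot (137 mm above the bench at off and fast, 150 mm at slow; own x -50 mm at off, 0 at slow, +50 mm at fast). The steel stem below it is 9 mm thick (13 mm in its upper part)
- red_start (a joint): Travel of this unit's green start button, m: 0 = up, 0.006 = fully down (5 N); springs back up when let go; counts as pressed from 0.004
- red_start_top (a point): Centre of the top face of this unit's green start button (22 mm across), on the box at own x -82 mm; pressed straight down
- blue_unit: Speed-selector unit with the blue handle, fixed: grey box 180 (own x) x 60 (y), 55 high, on a 200 x 68 mm foot plate. Origin on the bench surface straight below the lever's pivot; the box spans own x -105 to +75 mm. Own +x is the way the lever is pushed, z up. A round metal quadrant, 42 mm wide, rises to 87 mm above the bench round the pivot
- blue_lever (a joint): Lever angle in rad about the unit's own +y through the pivot, 45 mm above the bench. 0 = off (leaning 0.5 to own -x, towards the button), 0.5 = slow notch (upright), 1.0 = fast, the end stop (leaning 0.5 to own +x). Detents hold all three; pushing over a hump takes about 5 N at the handle; over 30 N of push or squeeze is too much. Past 0.8 the detent draws it on to the fast stop
- blue_grip (a point): Centre of the blue cross-bar handle at the lever's top: cylinder 18 mm across, 40 mm long along the unit's y, 105 mm from the pivot (137 mm above the bench at off and fast, 150 mm at slow; own x -50 mm at off, 0 at slow, +50 mm at fast). The steel stem below it is 9 mm thick (13 mm in its upper part)
- blue_start (a joint): Travel of this unit's green start button, m: 0 = up, 0.006 = fully down (5 N); springs back up when let go; counts as pressed from 0.004
- blue_start_top (a point): Centre of the top face of this unit's green start button (22 mm across), on the box at own x -82 mm; pressed straight down
- tin: Round aluminium tin, 60 across, 27 high mm; loose, to be left alone. Origin at the centre of its underside
- flux_bottle: Small brown dropper bottle, 33 across, 102 high mm; loose, to be left alone. Origin at the centre of its underside
- steel_block: Flat square steel block, 63 x 63 x 20 mm; loose, to be left alone. Origin at the centre of its underside
- ring_peg: Tapered wooden ring peg standing upright, 24 across, 56 high mm; loose, to be left alone. Origin at the centre of its underside
- punch: Steel dapping punch lying down between the two units, 64 long, 12 thick mm; loose, to be left alone. Origin at the centre of its underside
- solder_spool: Light grey spool of solder wire, 60 across, 32 high mm; loose, to be left alone. Origin at the centre of its underside

How it is judged:
By the outcome, as a careful person would: the job done as asked, in the order asked, and still so for the second after the job is handed in, with the robot touching nothing.
It also fails if it takes over 48 s, if anything falls off the work surface, if the arm or the gripper's body presses on something with over 40 N, if the wrist force passes 120 N, or if a joint passes its speed limit or range.

ROBOT

A 6-joint arm with a two-finger parallel gripper is mounted at the origin on a cart in front of the work surface, level with it; the furniture and walls round the work are solid. World frame = base frame: x ahead of the robot, y to its left, z up, the work surface at z = 0. Lengths are in m, angles in rad, forces in N, time in s.
With the tool pointing down it reaches from about 0.25 to 0.775 m from the base axis. Payload 4 kg.
Tool frame: the origin (TCP) lies at the very end of the fingers, on their centre line; the grasp point (between the pads) lies 19 mm behind it (r.hold_point_z is the distance from the TCP to the grasp point, in m); z points along the fingers, y is the line along which they close (so a half turn about z gives the same grasp; the last joint's range is limited). The gripper opens to 94 mm and grips with 3 to 60 N. Pads are 16 mm wide; open, the fingers measure 119 mm over their backs; the gripper's body (75 mm by 177 mm) begins 78 mm behind the grasp point.
Start: joints at [1.182, 0.087, 1.371, -0, 1.684, -0.103], TCP at [0.155, 0.528, 0.206] pointing down, gripper open.
Joint ranges: [-3.1, 3.1], [-0.76, 2.03], [0.27, 2.55], [-1.08, 4.22], [0.17, 2.65], [-2.57, 2.57]. Speed limits (rad/s): [2.79, 2.79, 3.14, 3.14, 3.14, 3.14].

INTERFACE

Orientations are given as a rotation vector (axis times angle).
In Python, from bench import r gives the robot as it stands.
- The arm moves only by the shell command python3 -m pendant 'ROWS' [FORCE]. ROWS is text: rows parted by semicolons, each of 7 numbers parted by spaces: the closure, from 0 (fully open) to 1 (shut), then the shift along the tool's x, y, z in cm, then the turn, a rotation vector about the tool's x, y, z in rad. A call has 1 to 20 rows; each row is the pose to reach, as a shift and turn from the pose commanded when the call began, along the tool's axes at that moment; what a row does not reach only later rows make up. A row lasts 1/10 s, in which the tool goes at most 50 mm and 8.59 degrees, less where a joint would pass 70% of its speed; a pose out of reach is approached as far as the arm can. A call with a gripper value outside its range is refused whole. The fingers move at their own pace and stop on an object; FORCE is the grip in N (left out, the last holds). Time passes only in rows, so rows that repeat a pose let the fingers close. It gives the time, the measured TCP pose, the force, the opening and the grip force at its end, in the units of the state.
- r.get_state(): the state, without advancing time (a new reading comes with each control period).
- r.camera(name): name is "scene" or "top"; returns a dict with "pixels" (400x640x3 uint8, blue, green, red), "vertical_fov" (degrees; the focal length in pixels is half the picture's height over the tangent of half this angle, whatever the lens; pixels are square), "cx", "cy" (the principal point, pixels), "dist_coeffs" ([k1, k2, p1, p2, k3] as OpenCV has them; the pictures are not rectified), "R" (3x3) and "t" (3): a world point X has camera coordinates R X + t. Camera axes: x right, y down, z forward; pixel columns grow to the right and rows downward; lengths in m; the calibration is good to about 2 mm. A picture is of the moment at which its call begins. There is no depth.
- r.sign_off(): hands the job in; it is judged then, once.
The state is a dict: "clock": time; "joints": joint angles; "qvel": joint speeds; "joint_torque": joint torques, N m; "position": TCP position; "ee_rot": TCP orientation; "force": force on the tool from outside, world axes, zero at the start; "torque": the same for the moment, N m; "opening": finger opening in m; "grip_force": force on a finger pad.
Only numpy, scipy, OpenCV 4.12 (cv2) and the standard library are available. Lean on these libraries where they do the work, as an engineer would, in place of code of your own. Each camera call takes 0.05 s, during which the arm holds its last target. There are 200 camera calls.

## Working session

There is one attempt and no reset: what is moved stays moved. The work goes in short steps, Python scripts to look and compute and a shell command to move; the robot and the scene stay as the last step left them, time stands still between calls to the robot, and variables do not carry over. Pictures are saved under pics/ and viewed, at most 10 in all, crops included, and the job is handed in when it is done.

```bash
ls; mkdir -p pics; python3 - <<'E'
from bench import r
import cv2,numpy as np,pickle
d={}
for n in("scene","top"):
    c=r.camera(n); cv2.imwrite(f"pics/{n}0.png",c["pixels"]); d[n]=c
    print(n,c["vertical_fov"],c["cx"],c["cy"],c["dist_coeffs"],(-np.array(c["R"]).T@c["t"]).round(3))
pickle.dump(d,open("c0.pkl","wb"))
s=r.get_state();print(s["position"],s["ee_rot"],s["force"],s["opening"],s["clock"])
E
```

```text
pics
scene 46.65152212509159 318.6483480729307 195.21631671403287 [-0.03614437  0.          0.          0.          0.        ] [ 0.347 -0.7    0.81 ]
top 44.828344131802794 321.08651276590837 205.4826676419901 [-0.07338009  0.          0.          0.          0.        ] [ 0.484 -0.154  1.079]
[0.15487354 0.52724082 0.20443554] [-4.47301603e-01 -3.10911900e+00  3.02883436e-03] [0.67034772 0.84866148 0.16671576] 0.09384798517995516 0.1
```

View pics/top0.png

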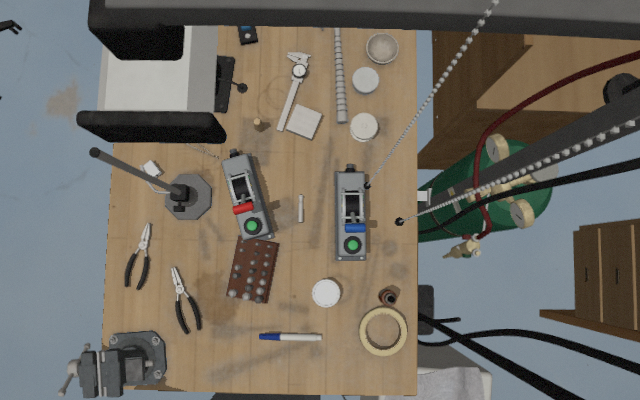

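View pics/scene0.png

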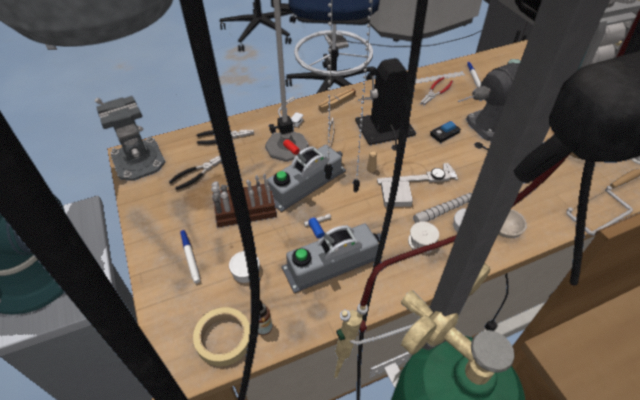

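The top view shows the red unit with its button at about (252,226) and handle at (243,208); its push direction runs up the picture. In the scene view the same button is at about (282,178) and the handle at (291,147). A post stand is next to it at (188,195) in the top view.

```bash
cat > h.py <<'E'
import cv2,numpy as np
def K(c):
    f=200/np.tan(np.radians(c["vertical_fov"]/2)); return np.array([[f,0,c["cx"]],[0,f,c["cy"]],[0,0,1]])
def ray(c,uv):
    p=cv2.undistortPoints(np.array([[uv]],float),K(c),np.array(c["dist_coeffs"]))[0,0]
    R=np.array(c["R"]); return -R.T@np.array(c["t"]),R.T@np.r_[p,1]
def onz(c,uv,z):
    o,d=ray(c,uv); return o+d*(z-o[2])/d[2]
def tri(a,ua,b,ub):
    o,d=ray(a,ua);p,e=ray(b,ub)
    s=np.linalg.lstsq(np.c_[d,-e],p-o,rcond=None)[0]
    A,B=o+d*s[0],p+e*s[1]; return (A+B)/2,np.linalg.norm(A-B)
def blobs(c,col,mn=25):
    h=cv2.cvtColor(c["pixels"],cv2.COLOR_BGR2HSV)
    lo,hi={"red":((0,170,110),(6,255,255)),"green":((50,120,60),(80,255,255)),"blue":((105,150,80),(120,255,255))}[col]
    m=cv2.inRange(h,lo,hi)
    if col=="red": m|=cv2.inRange(h,(174,170,110),(180,255,255))
    n,_,st,ce=cv2.connectedComponentsWithStats(m)
    return [(ce[i].round(1),st[i][2:]) for i in range(1,n) if st[i][4]>=mn]
def proj(c,X):
    return cv2.projectPoints(np.array([X],float),cv2.Rodrigues(np.array(c["R"]))[0],np.array(c["t"]),K(c),np.array(c["dist_coeffs"]))[0][0,0]
E
python3 - <<'E'
from h import *;import pickle
d=pickle.load(open("c0.pkl","rb"))
for n in d:
  for k in("red","green","blue"): print(n,k,[(tuple(a),tuple(b)) for a,b in blobs(d[n],k)])
t=d["top"]
for n,u,z in [("stand",(188,195),0),("plier rack",(252,270),0.03),("button",(252.5,226),.06),("red",(243,208),.14),("quadfar",(235,155),.055),("post top",(95,153),.3),("boxtl",(82,120),.2),("boxbr",(225,130),.1)]: print(n,onz(t,u,z).round(3))
E
```

```text
scene red [((np.float64(290.5), np.float64(145.8)), (np.int32(15), np.int32(13), np.int32(103)))]
scene green [((np.float64(281.0), np.float64(175.7)), (np.int32(11), np.int32(9), np.int32(74))), ((np.float64(300.9), np.float64(254.2)), (np.int32(13), np.int32(12), np.int32(111))), ((np.float64(449.5), np.float64(379.2)), (np.int32(121), np.int32(57), np.int32(3262)))]
scene blue [((np.float64(315.9), np.float64(227.4)), (np.int32(15), np.int32(19), np.int32(145))), ((np.float64(184.4), np.float64(238.0)), (np.int32(7), np.int32(14), np.int32(55)))]
top red [((np.float64(242.6), np.float64(207.6)), (np.int32(20), np.int32(13), np.int32(157)))]
top green [((np.float64(515.2), np.float64(143.7)), (np.int32(20), np.int32(10), np.int32(96))), ((np.float64(484.1), np.float64(159.1)), (np.int32(12), np.int32(23), np.int32(131))), ((np.float64(470.1), np.float64(169.5)), (np.int32(7), np.int32(18), np.int32(56))), ((np.float64(539.5), np.float64(202.8)), (np.int32(25), np.int32(30), np.int32(215))), ((np.float64(499.7), np.float64(214.7)), (np.int32(27), np.int32(25), np.int32(372))), ((np.float64(251.8), np.float64(224.7)), (np.int32(10), np.int32(10), np.int32(61))), ((np.float64(352.7), np.float64(244.3)), (np.int32(10), np.int32(10), np.int32(80)))]
top blue [((np.float64(354.6), np.float64(227.5)), (np.int32(20), np.int32(8), np.int32(159))), ((np.float64(269.2), np.float64(336.3)), (np.int32(20), np.int32(6), np.int32(107)))]
stand [0.617 0.138 0.   ]
plier rack [ 0.454 -0.016  0.03 ]
button [ 0.546 -0.018  0.06 ]
red [ 0.576 -0.009  0.14 ]
quadfar [0.699 0.026 0.055]
post top [0.647 0.216 0.3  ]
boxtl [0.731 0.294 0.2  ]
boxbr [0.742 0.041 0.1  ]
```

```bash
python3 - <<'E'
from h import *;import pickle
from scipy.spatial.transform import Rotation as R
from bench import r
d=pickle.load(open("c0.pkl","rb"));t,s=d["top"],d["scene"]
g,e=tri(t,(242.6,207.6),s,(290.5,145.8));b,e2=tri(t,(251.8,224.7),s,(281,175.7))
print("grip",g,e,"button",b,e2)
print("bg",tri(t,(354.6,227.5),s,(315.9,227.4)),"bb",tri(t,(352.7,244.3),s,(300.9,254.2)))
for z in(.128,.137,.146):print(onz(t,(242.6,207.6),z)[:2])
for z in(.055,.06,.065):print(onz(t,(251.8,224.7),z)[:2])
# long axis of the box from the top: foot-plate/box contour by grey mask
st=r.get_state();print(R.from_rotvec(st["ee_rot"]).as_matrix().round(3))
o=cv2.resize(t["pixels"][130:280,140:300],None,fx=5,fy=5,interpolation=cv2.INTER_CUBIC)
o=o[:600]
cv2.imwrite("pics/crop.png",cv2.resize(t["pixels"][140:260,150:310],None,fx=5,fy=5,interpolation=cv2.INTER_CUBIC))
E
```

```text
grip [ 0.57626452 -0.00829325  0.14165702] 0.0012840971509899051 button [ 0.54744252 -0.01765743  0.07096544] 0.0021631974271355226
bg (array([ 0.54251916, -0.22677043,  0.13847648]), np.float64(0.00043203644377174153)) bb (array([ 0.5111856 , -0.22822909,  0.07233243]), np.float64(0.0014883174539196322))
[ 0.57823519 -0.00633323]
[ 0.57734597 -0.00773401]
[ 0.57645674 -0.0091348 ]
[ 0.54950734 -0.01576637]
[ 0.54918886 -0.01644302]
[ 0.54887039 -0.01711966]
[[-0.959  0.282 -0.001]
 [ 0.282  0.959 -0.002]
 [ 0.    -0.002 -1.   ]]
```

View pics/crop.png

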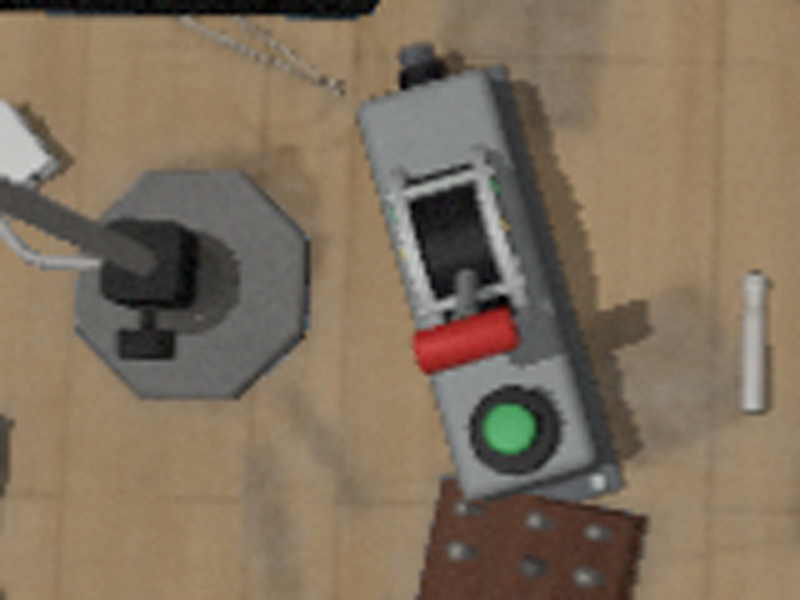

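The crop shows the red bar at crop (466,341), the button at (512,428), and the box sides tilted about 15°. The stand's post is at left, and a chain ends near the box's far end at crop (340,90). I'll locate the chain ends and the post so I can clear them.

```bash
python3 - <<'E'
from h import *;import pickle
d=pickle.load(open("c0.pkl","rb"));t,s=d["top"],d["scene"]
for a in[(367,185),(400,221),(218,158)]:
  for b in[(328,170),(356,185)]:
    X,e=tri(t,a,s,b);print(a,b,X.round(3),round(e,4))
# pole vertical line: plane through rays at top view & scene
def plane(c,a,b): o,da=ray(c,a);_,db=ray(c,b);n=np.cross(da,db);n/=np.linalg.norm(n);return n,n@o
n1,k1=plane(t,(178,188),(96,153));n2,k2=plane(s,(283,110),(281,10))
dd=np.cross(n1,n2);p=np.linalg.lstsq(np.array([n1,n2]),[k1,k2],rcond=None)[0]
dd/=dd[2]; print("pole z0",(p-dd*p[2]).round(3),dd.round(3))
P=p-dd*p[2]
for z in(0,.03,.06,.1,.3,.5):print(z,proj(t,P+dd*z).round(),proj(s,P+dd*z).round())
cv2.imwrite("pics/scrop.png",cv2.resize(s["pixels"][60:220,220:420],None,fx=4,fy=3.7,interpolation=cv2.INTER_CUBIC)[:600])
E
```

```text
(367, 185) (328, 170) [ 0.585 -0.23   0.28 ] 0.0418
(367, 185) (356, 185) [ 0.611 -0.24   0.237] 0.0016
(400, 221) (328, 170) [ 0.54  -0.281  0.339] 0.0023
(400, 221) (356, 185) [ 0.56  -0.293  0.308] 0.0348
(218, 158) (328, 170) [ 0.715  0.092 -0.08 ] 0.0086
(218, 158) (356, 185) [ 0.767  0.098 -0.172] 0.0638
pole z0 [ 0.477 -0.23   0.   ] [0.514 1.347 1.   ]
0 [351. 261.] [287. 281.]
0.03 [333. 254.] [286. 255.]
0.06 [315. 246.] [286. 228.]
0.1 [288. 235.] [285. 194.]
0.3 [119. 163.] [281.  31.]
0.5 [-124.   57.] [ 279. -115.]
```

View pics/scrop.png

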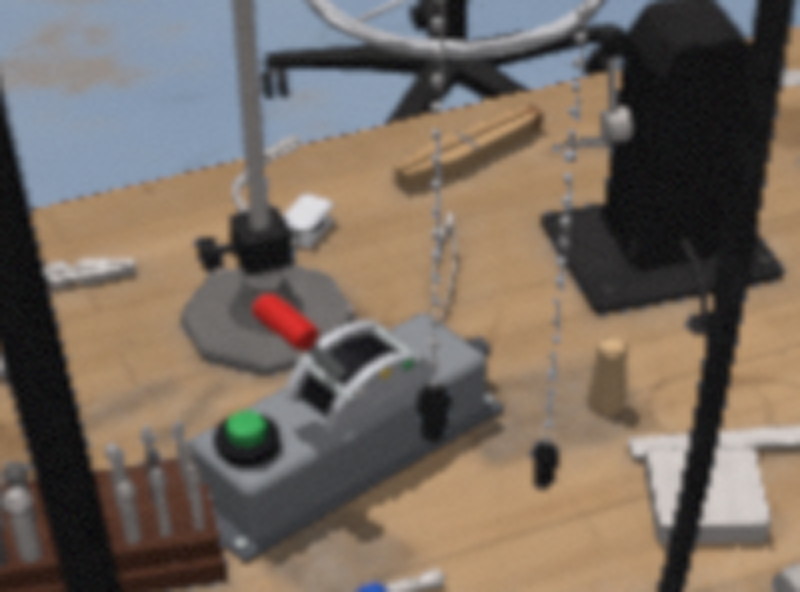

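```bash
python3 -m pendant '1 -3.5 -3.4 0 0 0 0; 1 -7 -6.8 0 0 0 -0.1; 1 -10.5 -10.2 0 0 0 -0.2; 1 -14 -13.6 0 0 0 -0.3; 1 -17.5 -17 0 0 0 -0.4; 1 -21 -20.4 0 0 0 -0.5; 1 -24.5 -23.8 0 0 0 -0.55; 1 -28 -27.2 0 0 0 -0.55; 1 -31.5 -30.6 0 0 0 -0.55; 1 -35.6 -34.1 0 0 0 -0.55; 1 -39 -35.5 0 0 0 -0.55; 1 -42.4 -37 0 0 0 -0.55; 1 -46 -38.4 0 0 0 -0.55; 1 -49 -39.8 0 0 0 -0.55; 1 -51 -40.6 0 0 0 -0.55; 1 -52.7 -41.3 0 0 0 -0.55; 1 -52.7 -41.3 0 0 0 -0.55; 1 -52.7 -41.3 0 0 0 -0.55'
python3 - <<'E'
from h import *
from bench import r
from scipy.spatial.transform import Rotation as R
c=r.camera("top");s=r.camera("scene");cv2.imwrite("pics/top1.png",c["pixels"]);cv2.imwrite("pics/scene1.png",s["pixels"])
print("bracket",tri(c,(178,188),s,(285.5,125)))
st=r.get_state();M=R.from_rotvec(st["ee_rot"]).as_matrix();print(M.round(3),st["position"],st["opening"])
u=np.array([np.cos(np.radians(15)),np.sin(np.radians(15)),0]);v=np.array([-u[1],u[0],0])
p=st["position"]-np.array([.626,.0045,0]);print("own",p@u,p@v,p[2])
E
```

```text
clock: 1.9
position: [0.5438, -0.0169, 0.2048]
ee_rot: [0.413, -3.113, -0.001]
force: [-1.2, -0.6, -0.1]
opening: 0.0002
grip_force: 0.0
bracket (array([0.61947731, 0.14231102, 0.06826313]), np.float64(0.007151813161974367))
[[-0.965 -0.262 -0.001]
 [-0.262  0.965  0.   ]
 [ 0.     0.001 -1.   ]] [ 0.54357048 -0.01642857  0.20537333] 0.0004924253908128528
own -0.0850375131246264 0.0011188867320210598 0.20537333253661952
```

View pics/scene1.png

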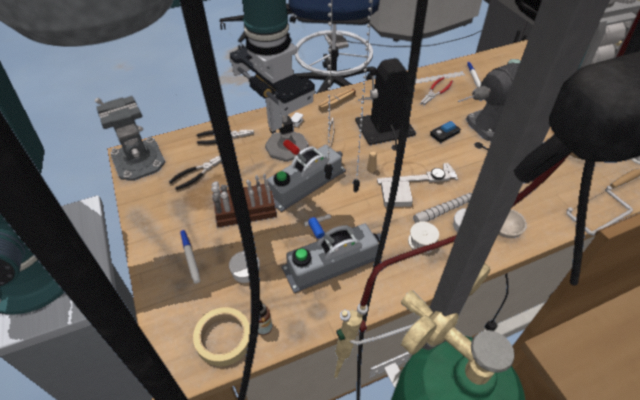

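The gripper hangs over the button, with its fingers at about (283,115), clear of the post behind. Next I lower it behind the bar.

```bash
python3 -m pendant '1 0 0 2 0 0 0; 1 0 0 4 0 0 0; 1 0 0 5.5 0 0 0; 1 0 0 6.8 0 0 0; 1 0 0 7.6 0 0 0; 1 0 0 7.6 0 0 0; 1 0 0 7.6 0 0 0'
python3 - <<'E'
from h import *
from bench import r
s=r.camera("scene");t=r.camera("top");print(blobs(s,"red"),blobs(t,"red"),r.get_state()["force"])
cv2.imwrite("pics/s2.png",cv2.resize(s["pixels"][60:220,220:420],None,fx=4,fy=3.7,interpolation=cv2.INTER_CUBIC))
E
```

```text
clock: 2.7
position: [0.5446, -0.0171, 0.13]
ee_rot: [-0.414, 3.113, -0.0]
force: [0.5, 0.1, 0.0]
opening: 0.0004
grip_force: 0.0
[(array([294., 149.]), array([ 9,  7, 43], dtype=int32))] [] [ 0.94282673 -0.13110569 -0.32983094]
```

View pics/s2.png

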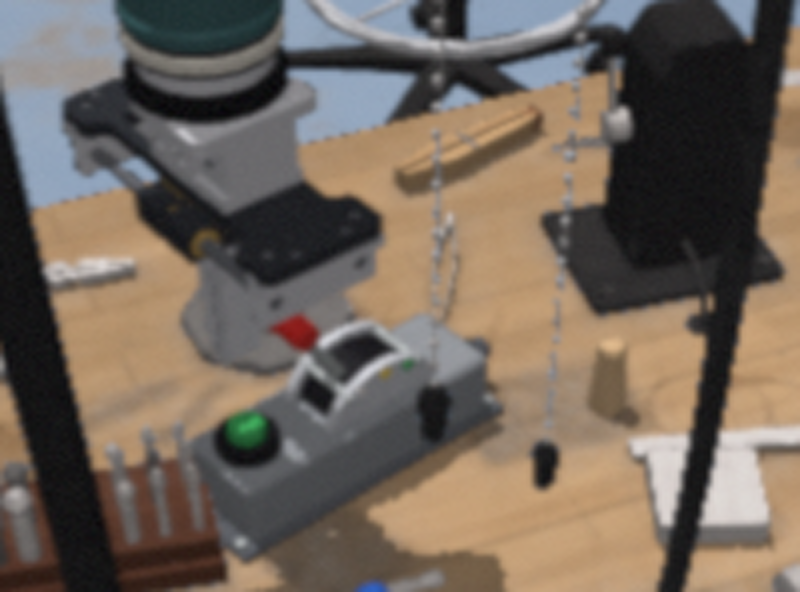

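```bash
python3 -m pendant '1 -0.7 0 0 0 0 0; 1 -1.2 0 0 0 0 0; 1 -1.6 0 0 0 0 0; 1 -2 0 0 0 0 0; 1 -2.4 0 0 0 0 0; 1 -2.8 0 0 0 0 0; 1 -3.2 0 0 0 0 0; 1 -3.6 0 0 0 0 0; 1 -4 0 0 0 0 0'
python3 - <<'E'
from h import *
from bench import r
s=r.camera("scene");t=r.camera("top");print(blobs(s,"red",8),blobs(t,"red",8),r.get_state()["force"])
cv2.imwrite("pics/s3.png",cv2.resize(s["pixels"][60:220,220:420],None,fx=4,fy=3.7,interpolation=cv2.INTER_CUBIC))
E
```

```text
clock: 3.7
position: [0.5834, -0.0065, 0.1295]
ee_rot: [-0.414, 3.114, 0.0]
force: [-0.5, -0.7, 1.2]
opening: 0.0002
grip_force: 0.5
[(array([304.4, 141.6]), array([ 6,  4, 18], dtype=int32))] [] [-0.34373987  0.28105593  0.22670424]
```

View pics/s3.png

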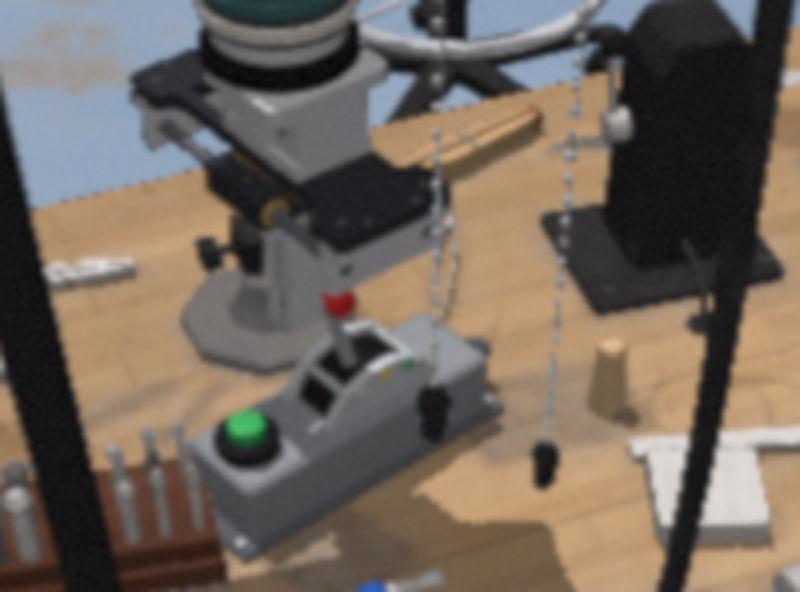

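The finger is behind the bar, now at about crop (339,303), and the lever is nearly upright with very little force. I'll keep going past slow.

```bash
python3 -m pendant '1 -0.4 0 0 0 0 0; 1 -0.8 0 0 0 0 0; 1 -1.2 0 0 0 0 0; 1 -1.6 0 0 0 0 0; 1 -2 0 0 0 0 0; 1 -2.4 0 0 0 0 0; 1 -2.8 0 0 0 0 0; 1 -3.2 0 0 0 0 0; 1 -3.6 0 0 0 0 0; 1 -4 0 0 0 0 0; 1 -4.4 0 0 0 0 0; 1 -4.8 0 0 0 0 0; 1 -5.2 0 0 0 0 0'
python3 -m pendant '1 -0.3 0 0 0 0 0; 1 -0.6 0 0 0 0 0; 1 -0.9 0 0 0 0 0; 1 -1.2 0 0 0 0 0; 1 -1.2 0 0 0 0 0'
python3 - <<'E'
from h import *
from bench import r
s=r.camera("scene");t=r.camera("top");print(blobs(s,"red",8),blobs(t,"red",8),r.get_state()["force"])
u=np.array([np.cos(np.radians(15)),np.sin(np.radians(15)),0])
G=np.array([.626,.0045,.137])
for a in(.6,.8,1):
  X=np.array([.626,.0045,.045])+.105*np.array([u[0]*np.sin(a-.5),u[1]*np.sin(a-.5),np.cos(a-.5)]);print(a,proj(s,X),proj(t,X))
cv2.imwrite("pics/s4.png",cv2.resize(s["pixels"][60:220,220:420],None,fx=4,fy=3.7,interpolation=cv2.INTER_CUBIC))
E
```

```text
clock: 5.1
position: [0.6337, 0.0069, 0.1289]
ee_rot: [-0.414, 3.114, -0.0]
force: [-0.3, -0.3, 0.3]
opening: 0.0006
grip_force: 0.2
clock: 5.6
position: [0.6451, 0.0101, 0.1295]
ee_rot: [-0.414, 3.114, -0.0]
force: [0.3, 0.4, -0.5]
opening: 0.0004
grip_force: 0.0
[(array([331.6, 129.6]), array([ 4,  6, 17], dtype=int32))] [] [-0.41295025 -0.067478   -0.05672637]
0.6 [314.06711988 131.21915474] [235.06599137 176.67750228]
0.8 [321.53852157 128.85837418] [233.1127932  166.95248818]
1 [328.37591317 128.16758011] [231.68116475 158.37289377]
```

View pics/s4.png

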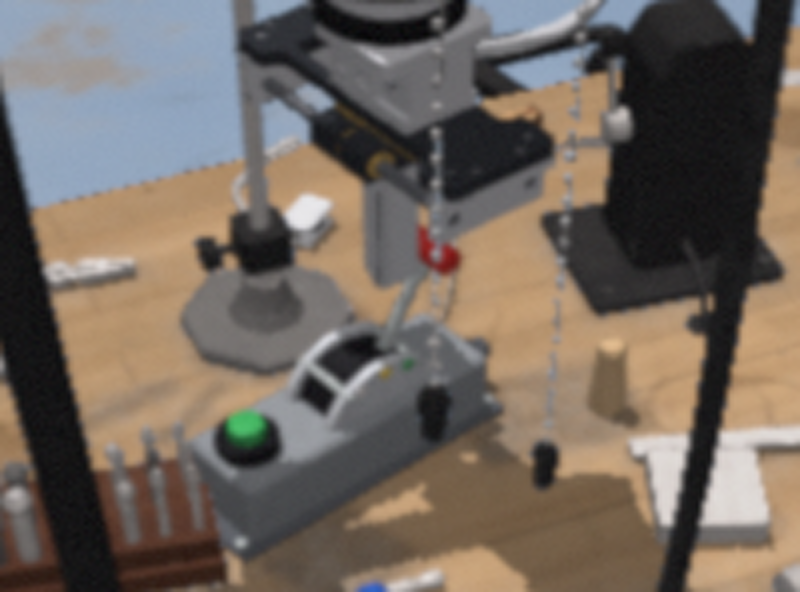

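The bar is at crop (440,250), leaning forward, and it looks drawn home. I'll ease forward to confirm the stop by touch.

```bash
python3 -m pendant '1 -0.2 0 0 0 0 0; 1 -0.4 0 0 0 0 0; 1 -0.6 0 0 0 0 0; 1 -0.7 0 0 0 0 0; 1 -0.8 0 0 0 0 0'
python3 -m pendant '1 -0.1 0 0 0 0 0;1 -0.2 0 0 0 0 0;1 -0.2 0 0 0 0 0'
```

```text
clock: 6.2
position: [0.6525, 0.0121, 0.1295]
ee_rot: [0.414, -3.114, -0.0]
force: [-0.0, -0.7, -0.0]
opening: 0.0006
grip_force: 0.0
clock: 6.5
position: [0.6539, 0.0126, 0.1293]
ee_rot: [0.414, -3.113, -0.0]
force: [-1.3, -0.3, 0.6]
opening: 0.0003
grip_force: 0.5
```

```bash
python3 -m pendant '1 -0.1 0 0 0 0 0;1 -0.2 0 0 0 0 0;1 -0.2 0 0 0 0 0'
python3 -m pendant '1 -0.1 0 0 0 0 0;1 -0.2 0 0 0 0 0;1 -0.2 0 0 0 0 0'
```

```text
clock: 6.8
position: [0.6547, 0.0129, 0.129]
ee_rot: [0.413, -3.11, -0.0]
force: [-5.1, -0.9, 1.0]
opening: 0.0007
grip_force: 2.6
clock: 7.1
position: [0.6551, 0.013, 0.1288]
ee_rot: [0.412, -3.106, 0.0]
force: [-8.6, -2.4, 1.3]
opening: 0.0001
grip_force: 4.4
```

It's firmly on the stop: 8.6 N with no further travel. I'll back off and go over the button.

```bash
python3 -m pendant '1 1 0 0 0 0 0; 1 2.5 0 -0.5 0 0 0; 1 4.5 0 -1 0 0 0; 1 6.5 0 -1 0 0 0; 1 8.5 0 -1 0 0 0; 1 10 0 -1 0 0 0; 1 11 0 -1 0 0 0; 1 11.6 0 -1 0 0 0; 1 11.6 0 -1 0 0 0; 1 11.6 0 -1 0 0 0'
python3 - <<'E'
from h import *
from bench import r
from scipy.spatial.transform import Rotation as R
s=r.camera("scene");t=r.camera("top");print(blobs(s,"red",8),blobs(s,"green")[:1],blobs(t,"red",8),blobs(t,"green")[-2:])
st=r.get_state();p=st["position"];M=R.from_rotvec(st["ee_rot"]).as_matrix();print(p,M[:,2],"shift cm",M.T@(np.array([.547,-.017,.085])-p)*100)
if len(blobs(t,"red")): pass
for a in(.9,1):
  u=np.array([np.cos(np.radians(15)),np.sin(np.radians(15))]);X=np.r_[np.array([.626,.0045])+.105*np.sin(a-.5)*u,.045+.105*np.cos(a-.5)];print(a,proj(s,X))
E
```

```text
clock: 8.1
position: [0.5468, -0.0165, 0.1396]
ee_rot: [-0.414, 3.113, 0.0]
force: [0.5, 0.4, -0.1]
opening: 0.0004
grip_force: 0.0
[(array([323.5, 124. ]), array([ 8, 10, 54], dtype=int32)), (array([331.6, 129.4]), array([ 4,  7, 18], dtype=int32))] [(array([281.4, 175.7]), array([10,  9, 70], dtype=int32))] [(array([229.3, 159. ]), array([ 20,  13, 150], dtype=int32))] [(array([477.6, 213.3]), array([11, 11, 48], dtype=int32)), (array([353. , 244.2]), array([10, 10, 69], dtype=int32))]
[ 0.54676251 -0.01644967  0.13941595] [ 4.44113030e-04  2.11936998e-04 -9.99999879e-01] shift cm [-0.00590571 -0.05980903  5.44159366]
0.9 [325.05577413 128.30441551]
1 [328.37591317 128.16758011]
```

The lever stays at fast: top-view bar at (229,159), against (232,158) predicted. Now I press the button.

```bash
python3 -m pendant '1 0 0 1.5 0 0 0; 1 0 0 3 0 0 0; 1 0 0 4.5 0 0 0; 1 0 0 5.5 0 0 0; 1 0 0 6 0 0 0; 1 0 0 6.2 0 0 0; 1 0 0 6.4 0 0 0; 1 0 0 6.4 0 0 0'
python3 -m pendant '1 0 0 0.1 0 0 0; 1 0 0 0.2 0 0 0; 1 0 0 0.2 0 0 0'
python3 -m pendant '1 0 0 0.1 0 0 0; 1 0 0 0.2 0 0 0; 1 0 0 0.2 0 0 0'
```

```text
clock: 9.0
position: [0.5464, -0.0166, 0.0761]
ee_rot: [-0.414, 3.114, -0.0]
force: [-1.5, 0.0, 2.3]
opening: 0.0006
grip_force: 1.0
clock: 9.3
position: [0.5466, -0.0167, 0.074]
ee_rot: [-0.414, 3.113, -0.0]
force: [-0.9, -1.0, 2.3]
opening: 0.0005
grip_force: 1.6
clock: 9.6
position: [0.5466, -0.0166, 0.0718]
ee_rot: [-0.414, 3.113, -0.0]
force: [-0.3, 0.9, 4.0]
opening: 0.0005
grip_force: 2.2
```

```bash
python3 -m pendant '1 0 0 0.1 0 0 0; 1 0 0 0.2 0 0 0; 1 0 0 0.2 0 0 0'
python3 -m pendant '1 0 0 0.1 0 0 0; 1 0 0 0.15 0 0 0; 1 0 0 0.15 0 0 0'
```

```text
clock: 9.9
position: [0.5467, -0.0166, 0.0712]
ee_rot: [-0.414, 3.113, -0.001]
force: [-2.9, 0.3, 10.7]
opening: 0.0004
grip_force: 5.0
clock: 10.2
position: [0.5467, -0.0166, 0.071]
ee_rot: [-0.414, 3.112, -0.001]
force: [-5.3, 1.9, 15.6]
opening: 0.0004
grip_force: 7.5
```

It bottomed out at 0.071 m, after about 6 mm of spring travel. Now I release and retreat.

```bash
python3 -m pendant '1 0 0 -0.5 0 0 0; 1 0 0 -1.5 0 0 0; 1 0 0 -4 0 0 0; 1 0 0 -7 0 0 0; 1 0 0 -10 0 0 0; 1 0 0 -13 0 0 0; 1 4 0 -15 0 0 0; 1 8 0 -15 0 0 0; 1 12 0 -15 0 0 0; 1 15 0 -15 0 0 0; 1 15 0 -15 0 0 0; 1 15 0 -15 0 0 0'
python3 - <<'E'
from h import *
from bench import r
s=r.camera("scene");t=r.camera("top")
print(blobs(s,"red",8),blobs(s,"green")[:1],blobs(t,"red",8),blobs(t,"green"),r.get_state()["force"])
cv2.imwrite("pics/s5.png",cv2.resize(s["pixels"][60:300,200:440],None,fx=2.5,fy=2.5,interpolation=cv2.INTER_CUBIC))
E
```

```text
clock: 11.4
position: [0.4014, -0.0558, 0.2178]
ee_rot: [-0.412, 3.114, 0.0]
force: [-0.5, -0.0, -0.3]
opening: 0.0001
grip_force: 0.0
[(array([323.5, 124. ]), array([ 8, 10, 54], dtype=int32)), (array([331.6, 129.4]), array([ 4,  7, 18], dtype=int32))] [(array([281.1, 175.7]), array([11,  9, 75], dtype=int32))] [(array([229.1, 159. ]), array([ 21,  13, 156], dtype=int32))] [(array([515.7, 143.8]), array([ 20,  12, 101], dtype=int32)), (array([484.3, 159.7]), array([ 13,  22, 129], dtype=int32)), (array([470.1, 169.2]), array([ 7, 17, 65], dtype=int32)), (array([541.8, 203.9]), array([ 20,  29, 155], dtype=int32)), (array([530.1, 197.9]), array([12, 10, 38], dtype=int32)), (array([499.6, 215. ]), array([ 28,  25, 372], dtype=int32)), (array([251.9, 224.7]), array([10, 10, 57], dtype=int32)), (array([352.8, 244.4]), array([10, 10, 76], dtype=int32))] [-0.21458785 -0.86781351  0.72057262]
```

View pics/s5.png

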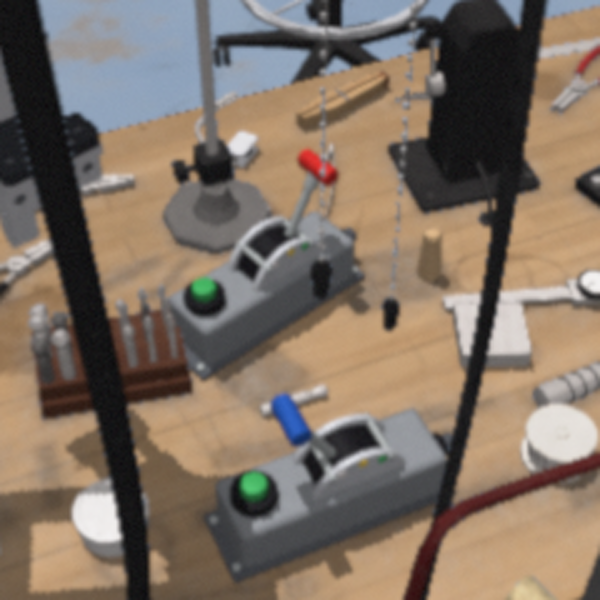

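The red lever is at fast with its bar at crop (318,165). The green button is back up at (204,290), the blue unit still stands at off, and the loose things are where they were.

```bash
python3 -c "
from bench import r
print(r.sign_off())"
```

```text
the job is handed in; nothing more can be done
None
```

The red unit's lever was pushed home to the fast stop, then its start button was pressed fully and came back up; the blue unit and the loose things were left alone, and the job was handed in at about 11.5 s.

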